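Fit the handwheel and wind the clamp home

TASK

The tensile stage's removable handwheel is parked on edge in the white parts rack. Fit it on the stage's upright square spindle, hub up and fully home, then use the wheel to wind the moving clamp until it stands against its stop. Let go of the wheel, leave it on the spindle, and leave the other things on the bench as they are.

Things in the scene. Friction and masses are not known exactly. Their poses are not given: they have to be found in the camera images.
- wheel_center (a point): Aluminium handwheel, 0.3 to 0.45 kg: rim 120 mm outside, 94 inside, 14 thick; 4 spokes 9 thick; round hub 38 mm in diameter, flush with the rim on the flat side and 56 mm tall. Point on the axis, 28 mm from the flat side; z along the axis towards the hub's closed end. It starts on edge in a rack slot, rim on the slot floor, z level, about away from the robot.
- wheel_bore (a point): Mouth of the wheel's blind square bore, in the middle of its flat side: 17.5 mm wide, 34 mm deep, open on the flat side only. Same axes as wheel_center; the bore's flats are square to x and y (the spokes stand at 45 deg to them), so the wheel fits the spindle in four positions a quarter turn apart.
- spindle_seat (a point): Upright steel spindle of the stage: square end 16 mm wide, 30 mm tall (its top 5 mm tapers to 10 mm), on a round collar 34 mm in diameter. Point on the axis, on top of the collar, 96 mm above the bench: the shoulder that the wheel's flat side rests on when fully home. x, y square to the flats, turning with it; z up. All of the stage within 70 mm of it is lower than 92 mm.
- carriage (a joint): Distance of the moving clamp's carriage from its stop screw, m: 0 = against the stop (a hard end), grows away from it; about 0.01 to 0.026 at the start. A rack and pinion joins it to the spindle: 20 mm per radian, clockwise seen from above moves it towards the stop. Turning takes less than 0.2 N m and it stays where it is left. The wheel has about 5 deg of play on the square.
- moving_clamp (a point): The moving clamp, a low block with two thumbscrews on its carriage (80 x 86 mm plate on two rails), top 85 mm above the bench. It is driven by the spindle: wind it with the wheel, do not push it.
- stage: Tensile stage, fixed: aluminium base plate 360 x 170 mm, top 22 mm above the bench. Origin under its centre; x along the rails, towards the fixed clamp with its load cell (88 mm tall). The stop is between the two clamps. The spindle stands at x = -40, y = -55 mm.
- rack: White plastic parts rack, fixed, 160 (x) x 130 (y) mm, 38 mm tall, origin under its centre. Two slots along y, centred at x = -45 and +45 mm, each 17 mm wide and 108 mm long, floor 8 mm above the bench, for discs on edge. The wheel stands in one, a pulley in the other; which is which varies.
- pulley: Bystander: aluminium belt pulley, a solid grooved disc 120 mm in diameter, 14 mm thick, no spokes, with a boss 32 mm in diameter and 8 mm long on one side, on edge in the rack's other slot. Origin at the centre of the face without boss; z along its axis to the boss. To be left alone.
- mat: A clear black rubber mat on the bench, 150 x 150 mm and 3 mm thick, fixed, origin under its centre: the free place where something may be laid down. Its place varies.
- tray: Bystander: loose grey parts tray, 135 (x) x 105 (y) x 32 mm, origin under its centre. To be left alone.
- sample_box: Bystander: loose clear box with a white lid, 122 (x) x 92 (y) x 48 mm, origin under its centre. To be left alone.
- jar: Bystander: loose closed specimen jar standing upright, 80 mm in diameter, 106 mm tall, the tallest loose thing, origin under its centre. To be left alone.
- weight: Bystander: loose steel knobbed weight, 48 mm in diameter, 62 mm tall, origin under its centre. To be left alone.
- roller: Bystander: loose white ribbed roller standing on its end, 56 mm in diameter, 48 mm tall, origin under its centre. To be left alone.
- screwdriver: Bystander: loose screwdriver lying on the bench, 200 mm long along its x, 26 mm thick, origin under its middle. To be left alone.
- caliper: Bystander: loose caliper lying on the bench, 220 mm long along its x, 60 mm over its jaws, 14 mm thick, origin under its beam's middle. To be left alone.
Mind the look-alikes: they are no part of the job. What is shaped like the part that bears wheel_center but red or turquoise is not meant.

How it is judged:
By the outcome, as a careful person would: the job done as asked, in the order asked, and still so for the second after the job is handed in, with the robot touching nothing.
It also fails if it takes over 61 s, if anything falls off the work surface, if the arm or the gripper's body presses on something with over 40 N, if the wrist force passes 120 N, or if a joint passes its speed limit or range.

ROBOT

A 7-joint arm with a two-finger parallel gripper is mounted at the origin on the work surface. World frame = base frame: x ahead of the robot, y to its left, z up, the work surface at z = 0. Lengths are in m, angles in rad, forces in N, time in s.
With the tool pointing down it reaches from about 0.375 to 0.925 m from the base axis. Payload 3.1 kg.
Tool frame: the origin (TCP) lies midway between the tips of the shut fingers; the grasp point (between the pads) lies 19 mm behind it (env.tcp_to_grasp is the distance from the TCP to the grasp point, in m); z points along the fingers, y is the line along which they close (so a half turn about z gives the same grasp; the last joint's range is limited). The gripper opens to 85 mm and grips with 20 to 120 N. Pads are 22 mm wide; open, the fingers measure 114 mm over their backs; the gripper's body (76 mm by 85 mm) begins 54 mm behind the grasp point. The pads swing forward as they close: fully open they stand 13 mm farther back than shut.
Start: joints at [-1.34, 0.383, 0.044, 1.598, -0.018, 1.161, -0.05], TCP at [0.21, 0.615, 0.231] pointing down, gripper open.
Joint ranges: [-2.61, 2.61], [-0.41, 2.15], [-1.48, 1.57], [0, 2.5], [-1.57, 4.71], [0.05, 1.97], [-2.85, 2.85]. Speed limits (rad/s): [2.79, 2.79, 3.14, 3.14, 3.14, 3.14, 3.14].

INTERFACE

Orientations are given as a unit quaternion [w, x, y, z].
In Python, from workcell import env, snapshot, calibration, job gives the robot as it stands.
- The arm moves only by the tool send_rows, never from a script. Its argument "moves" is a list of rows, each an object with "delta_pos": the shift along the tool's x, y, z in m, a list of three; "turn": the turn about the tool's z in rad; "gripper": the finger opening in m, from 0 to 0.0854. A call has exactly 10 rows; each row shifts and turns the commanded pose from where the row before left it, along the tool's axes as they then stand; what a row does not reach is not made up. A row lasts 1/12 s, in which the tool goes at most 41.7 mm and 7.16 degrees, less where a joint would pass 70% of its speed; a pose out of reach is approached as far as the arm can. A call is refused whole if a number of a shift passes 0.0417 or a number of a turn 0.125, either way. A call with a gripper value outside its range is refused whole. The fingers move at their own pace and stop on an object; the grip force is fixed at half the most. Time passes only in rows, so rows that do not move let the fingers close, or fill a call up. It gives the time, the measured TCP pose, the force, the opening and the grip force at its end, in the units of the state.
- env.observe(): the state, without advancing time (a new reading comes with each control period).
- snapshot(name): name is "side" or "top" or "wrist"; returns the picture (420x560x3 uint8, red, green, blue); there is no depth.
- calibration(name): a dict with "fx", "fy", "cx", "cy" (pixels), "pose" (4x4, takes a point from camera to world coordinates); the wrist camera has in their place "tool_from_camera" (4x4, takes a point from camera to tool coordinates, whose origin is the TCP and whose axes are the flange's). Camera axes: x right, y up, looking along -z (the intrinsics and any distortion apply to the point x, -y, -z); pixel columns grow to the right and rows downward; lengths in m; the calibration is good to about 2 mm. A picture is of the moment at which its call begins: read the wrist's pose just before it. calibration takes no time and is no camera call.
- job.hand_in(): hands the job in; it is judged then, once.
The state is a dict: "clock": time; "q": joint angles; "joint_vel": joint speeds; "effort": joint torques, N m; "tcp_pos": TCP position; "ee_rot": TCP orientation; "ft_force": force on the tool from outside, world axes, zero at the start; "torque": the same for the moment, N m; "opening": finger opening in m; "finger_force": force on a finger pad.
Only numpy, scipy, OpenCV 4.12 (cv2) and the standard library are available. Lean on these libraries where they do the work, as an engineer would, in place of code of your own. Each camera call takes 0.05 s, during which the arm holds its last target. There are 200 camera calls.

## Working session

There is one attempt and no reset: what is moved stays moved. The work goes in short steps, Python scripts to look and compute and a tool call to move; the robot and the scene stay as the last step left them, time stands still between calls to the robot, and variables do not carry over. Pictures are saved under pics/ and viewed, at most 10 in all, crops included, and the job is handed in when it is done.

Besides the shell and the picture viewer there is one more tool, called after "Call:" as name(argument=value, ...) on one line, values as JSON. send_rows: Moves the arm, as the interface text tells. Its arguments: {"type":"object","properties":{"moves":{"type":"array","items":{"type":"object","properties":{"delta_pos":{"type":"array","items":{"type":"number"}},"turn":{"type":"number"},"gripper":{"type":"number"}}}}},"required":["moves"]}

```bash
mkdir -p pics; ls; python3 - <<'E'
from workcell import env,snapshot,calibration,job
import cv2,numpy as np
s=env.observe();print(s)
for n in("side","top","wrist"):
    im=snapshot(n);cv2.imwrite(f"pics/{n}0.png",im[:,:,::-1]);c=calibration(n);print(n,c)
E
```

```text
pics
{'clock': 0.0, 'q': array([-1.33982559,  0.383838  ,  0.04384574,  1.59960852, -0.01794036,
        1.16122193, -0.04992426]), 'joint_vel': array([-1.05479086e-03, -8.84126338e-06, -2.37939536e-04,  5.83757666e-04,
        7.14508480e-04,  1.96099144e-03, -4.57568782e-04]), 'effort': array([-2.92998238e-04, -4.33457851e+01,  1.02417234e+00, -2.49514139e+01,
        1.05416350e-02,  1.13882814e-02, -6.59478488e-06]), 'tcp_pos': array([0.20956219, 0.61426913, 0.22986942]), 'ee_rot': array([-1.64244583e-04,  1.63632118e-01,  9.86520517e-01, -1.33150511e-03]), 'ft_force': array([-0.52544509,  0.20908379,  0.55225333]), 'torque': array([ 0.0287821 , -0.01805971, -0.00797114]), 'finger_force': 0.0, 'opening': 0.085462818018846}
side {'fx': 403.87153035279664, 'fy': 403.87153035279664, 'cx': 283.6905502886559, 'cy': 207.23751763351882, 'pose': array([[ 0.95829774,  0.18583457, -0.21709666,  0.27943985],
       [-0.28525347,  0.57631284, -0.76582894, -0.78192794],
       [-0.0172019 ,  0.79581971,  0.60528925,  0.67537071],
       [ 0.        ,  0.        ,  0.        ,  1.        ]])}
top {'fx': 512.1192699175518, 'fy': 512.1192699175518, 'cx': 277.1966302463252, 'cy': 212.1216682837969, 'pose': array([[ 0.01475878,  0.98940801, -0.14440902,  0.27350473],
       [-0.9998462 ,  0.01323498, -0.01150699, -0.04701782],
       [-0.00947386,  0.14455664,  0.98945117,  1.50971847],
       [ 0.        ,  0.        ,  0.        ,  1.        ]])}
wrist {'fx': 343.8714925898771, 'fy': 343.8714925898771, 'cx': 280.45161535040296, 'cy': 210.81535556744166, 'tool_from_camera': array([[-2.55583175e-04,  9.46878188e-01,  3.21592339e-01,
         8.29127448e-02],
       [ 9.99999749e-01,  2.96424467e-05,  7.07465003e-04,
         1.30332726e-04],
       [ 6.60350396e-04,  3.21592439e-01, -9.46877958e-01,
        -1.42824703e-01],
       [ 0.00000000e+00,  0.00000000e+00,  0.00000000e+00,
         1.00000000e+00]])}
```

View pics/top0.png

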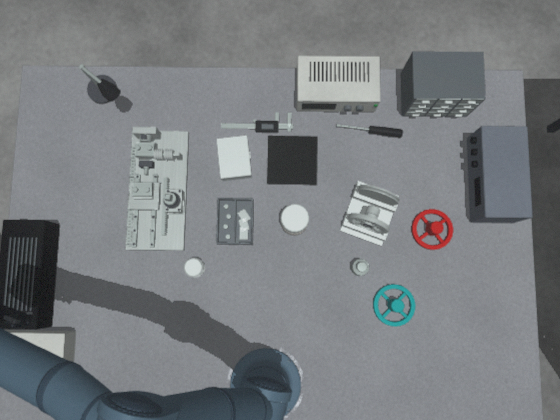

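View pics/side0.png

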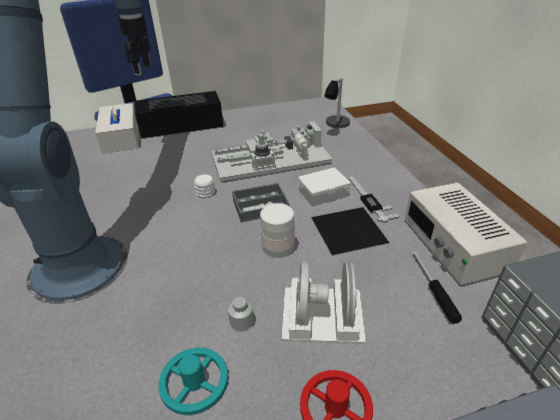

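The top view shows the wheel in the near rack slot at about (368,218), hub pointing away toward the pulley. The mat is at (292,160) and the spindle at about (172,200). The side view agrees: the wheel is at (303,292) with its hub toward the pulley at (348,295).

```bash
cat > h.py <<'E'
import numpy as np,cv2
from workcell import env,snapshot,calibration,job
from scipy.spatial.transform import Rotation as R
def tool(s=None):
    s=s or env.observe();q=s["ee_rot"];T=np.eye(4);T[:3,:3]=R.from_quat([q[1],q[2],q[3],q[0]]).as_matrix();T[:3,3]=s["tcp_pos"];return T
def cam(n,T=None):
    c=calibration(n);return c,(T@c["tool_from_camera"] if n=="wrist" else c["pose"])
def ray(n,uv,T=None):
    c,P=cam(n,T);d=P[:3,:3]@np.array([(uv[0]-c["cx"])/c["fx"],-(uv[1]-c["cy"])/c["fy"],-1]);return P[:3,3],d
def onz(n,uv,z,T=None):
    o,d=ray(n,uv,T);return o+d*(z-o[2])/d[2]
def proj(n,p,T=None):
    c,P=cam(n,T);q=np.linalg.inv(P)@np.append(p,1);return np.array([c["cx"]+c["fx"]*q[0]/-q[2],c["cy"]+c["fy"]*q[1]/q[2]])
def delta(target,yaw=None,T=None):
    T=tool() if T is None else T
    return T[:3,:3].T@(np.array(target)-T[:3,3])
E
python3 - <<'E'
from h import *
im=cv2.imread("pics/top0.png")
m=(im.max(2)<45).astype(np.uint8);m[:130]=0;m[195:]=0;m[:,:255]=0;m[:,330:]=0
c=max(cv2.findContours(m,0,2)[0],key=cv2.contourArea);r=cv2.minAreaRect(c);print("mat",r,onz("top",r[0],.003))
print([onz("top",p,.003)[:2].round(3) for p in cv2.boxPoints(r)])
print("spindle~",onz("top",(172,200),.12)," wheel~",onz("top",(368,218),.068))
for n,(x,y,w,h) in dict(r=(335,170,75,80),s=(115,120,85,135)).items():
    cv2.imwrite(f"pics/c_{n}.png",cv2.resize(im[y:y+h,x:x+w],None,fx=4,fy=4,interpolation=2))
a=cv2.imread("pics/c_r.png");b=cv2.imread("pics/c_s.png");o=np.zeros((540,640,3),np.uint8);o[:320,:300]=a;o[:540,300:640]=b;cv2.imwrite("pics/c1.png",o)
print(tool().round(3))
E
```

```text
mat ((279.0, 147.0), (0.0, 0.0), 0.0) [ 0.69285147 -0.03201565  0.003     ]
[array([ 0.693, -0.032]), array([ 0.693, -0.032]), array([ 0.693, -0.032]), array([ 0.693, -0.032])]
spindle~ [0.5062293  0.25971529 0.12      ]  wheel~ [ 0.4705217  -0.28797462  0.068     ]
[[-0.946  0.323 -0.001  0.21 ]
 [ 0.323  0.946 -0.002  0.615]
 [-0.    -0.002 -1.     0.23 ]
 [ 0.     0.     0.     1.   ]]
```

View pics/c1.png

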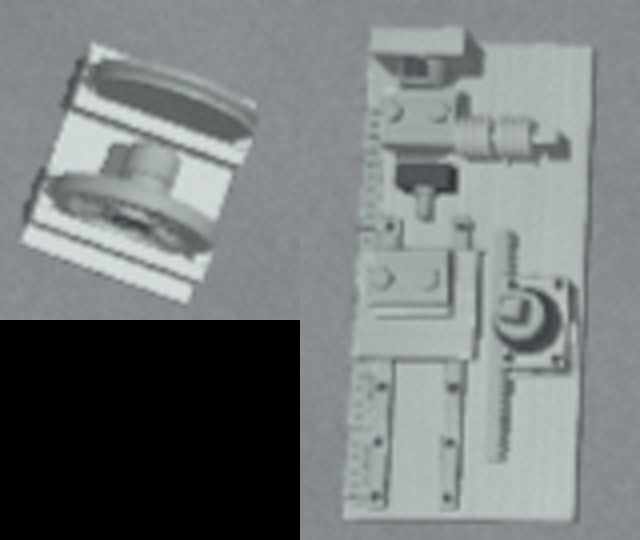

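The crop shows the rack corners at crop pixels (90,42), (258,105), (22,240) and (190,303). The spindle's square top is at about (515,307), which is full-frame (169,197). The moving clamp is below the stop screw.

```bash
python3 - <<'E'
from h import *
C=[onz("top",(335+x/4,170+y/4),.038) for x,y in[(90,42),(258,105),(22,240),(190,303)]]
c=np.mean(C,0);ax=(C[0]-C[2]+C[1]-C[3]);L=np.linalg.norm(ax)/2;ax/=2*L;print("rack",c,"axis",ax,"L",L,"W",np.linalg.norm(C[0]-C[1]))
f=c-.052*ax;print("wheel flat",f,"grasp",f+.038*ax)
sp=onz("top",(168.8,196.8),.126);print("spindle",sp)
print("mat",[onz("top",p,.003)[:2].round(3) for p in((269,136),(317,136),(268,184),(316,184))],onz("top",(292.5,160),.003))
print("to spindle",delta([sp[0]-.01,sp[1],.28]),delta([.49,.26,.28]))
E
```

```text
rack [ 0.48951961 -0.29894572  0.038     ] axis [ 0.94415041 -0.32951481  0.        ] L 0.15428030839978063 W 0.12982655027420942
wheel flat [ 0.44042379 -0.28181095  0.038     ] grasp [ 0.4763015  -0.29433251  0.038     ]
spindle [0.5140231  0.26759971 0.126     ]
mat [array([ 0.727, -0.001]), array([ 0.729, -0.147]), array([ 0.578, -0.001]), array([ 0.58 , -0.144])] [ 0.65295511 -0.07332505  0.003     ]
to spindle [-0.39063364 -0.23341621 -0.0493089 ] [-0.37981385 -0.2451352  -0.04928559]
```

Call:
send_rows(moves=[{"delta_pos":[-0.034,-0.022,-0.005],"turn":0,"gripper":0.0854},{"delta_pos":[-0.034,-0.022,-0.005],"turn":0,"gripper":0.0854},{"delta_pos":[-0.034,-0.022,-0.005],"turn":0,"gripper":0.0854},{"delta_pos":[-0.034,-0.022,-0.005],"turn":0,"gripper":0.0854},{"delta_pos":[-0.034,-0.022,-0.005],"turn":0,"gripper":0.0854},{"delta_pos":[-0.034,-0.022,-0.005],"turn":0,"gripper":0.0854},{"delta_pos":[-0.034,-0.022,-0.005],"turn":0,"gripper":0.0854},{"delta_pos":[-0.034,-0.022,-0.005],"turn":0,"gripper":0.0854},{"delta_pos":[-0.034,-0.022,-0.005],"turn":0,"gripper":0.0854},{"delta_pos":[-0.034,-0.022,-0.005],"turn":0,"gripper":0.0854}])

```text
clock: 0.98
tcp_pos: [0.4613, 0.2953, 0.2814]
ee_rot: [-0.0, 0.164, 0.987, -0.0]
ft_force: [0.3, -0.9, 0.8]
opening: 0.0855
finger_force: 0.0
```

```bash
python3 - <<'E'
from h import *
T=tool();np.save("T_s.npy",T);im=snapshot("wrist");cv2.imwrite("pics/w_s.png",im[:,:,::-1]);print(T.round(4),env.observe()["q"].round(2),proj("wrist",[.514,.2676,.126],T))
E
```

```text
[[-9.465e-01  3.228e-01 -3.000e-04  4.613e-01]
 [ 3.228e-01  9.465e-01  1.000e-04  2.953e-01]
 [ 3.000e-04 -1.000e-04 -1.000e+00  2.814e-01]
 [ 0.000e+00  0.000e+00  0.000e+00  1.000e+00]] [-0.89  0.15  0.29  1.8  -0.04  1.2   0.64] [270.97661562 251.06789759]
```

View pics/w_s.png

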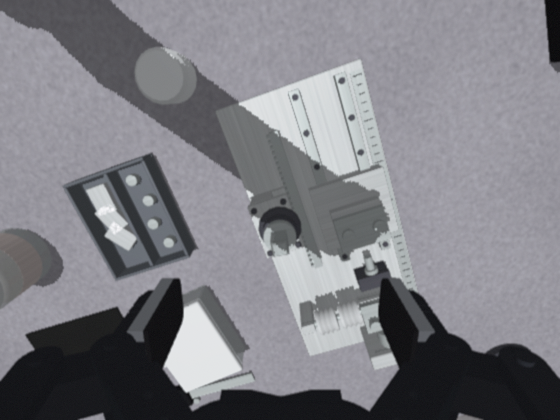

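The spindle shows at about (275,237), with its collar at (280,225). I'll zoom in to read the position and angle of the square.

```bash
python3 - <<'E'
from h import *
im=cv2.imread("pics/w_s.png")[190:270,235:325];g=cv2.createCLAHE(3,(2,2)).apply(cv2.cvtColor(im,6));cv2.imwrite("pics/c2.png",cv2.resize(g,None,fx=7,fy=7,interpolation=cv2.INTER_CUBIC))
E
```

```text
(no output)
```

View pics/c2.png

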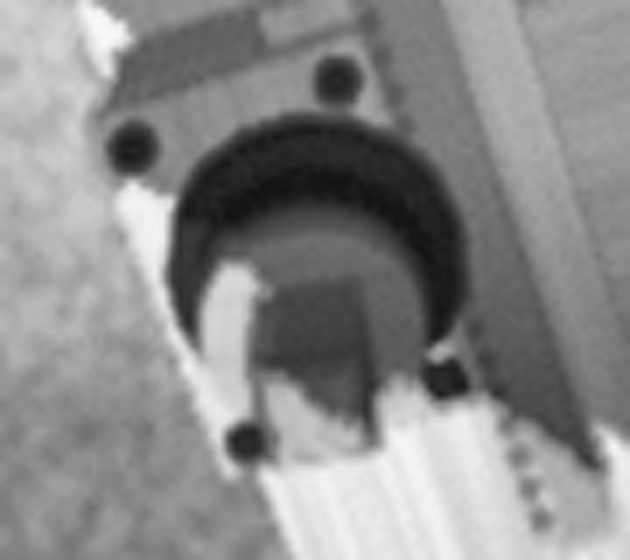

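The crop shows the square's edges tilted about −8° in the image, partly in shadow. I'll take one closer look from right above.

```bash
python3 - <<'E'
from h import *
print(delta([.514,.2676,.20]))
E
```

```text
[-0.04771953 -0.00127836  0.08324604]
```

Call:
send_rows(moves=[{"delta_pos":[-0.01,0,0.016],"turn":0,"gripper":0.0854},{"delta_pos":[-0.01,0,0.016],"turn":0,"gripper":0.0854},{"delta_pos":[-0.01,0,0.016],"turn":0,"gripper":0.0854},{"delta_pos":[-0.01,0,0.016],"turn":0,"gripper":0.0854},{"delta_pos":[-0.008,0,0.016],"turn":0,"gripper":0.0854},{"delta_pos":[0,0,0],"turn":0,"gripper":0.0854},{"delta_pos":[0,0,0],"turn":0,"gripper":0.0854},{"delta_pos":[0,0,0],"turn":0,"gripper":0.0854},{"delta_pos":[0,0,0],"turn":0,"gripper":0.0854},{"delta_pos":[0,0,0],"turn":0,"gripper":0.0854}])

```text
clock: 1.87
tcp_pos: [0.5062, 0.2827, 0.2027]
ee_rot: [0.001, 0.163, 0.987, 0.001]
ft_force: [-0.2, -0.2, 0.9]
opening: 0.0852
finger_force: 0.0
```

```bash
python3 - <<'E'
from h import *
T=tool();np.save("T_s2.npy",T);im=snapshot("wrist")[:,:,::-1];cv2.imwrite("pics/w_s2.png",im);p=proj("wrist",[.514,.2676,.11],T);print(T[:3,3],p)
x,y=(p-60).astype(int);print(x,y);g=cv2.createCLAHE(2,(2,2)).apply(cv2.cvtColor(im[y:y+120,x:x+120],6));cv2.imwrite("pics/c3.png",cv2.resize(g,None,fx=5,fy=5,interpolation=2))
E
```

```text
[0.50619914 0.28274741 0.20265596] [264.19812789 230.21853453]
204 170
```

View pics/c3.png

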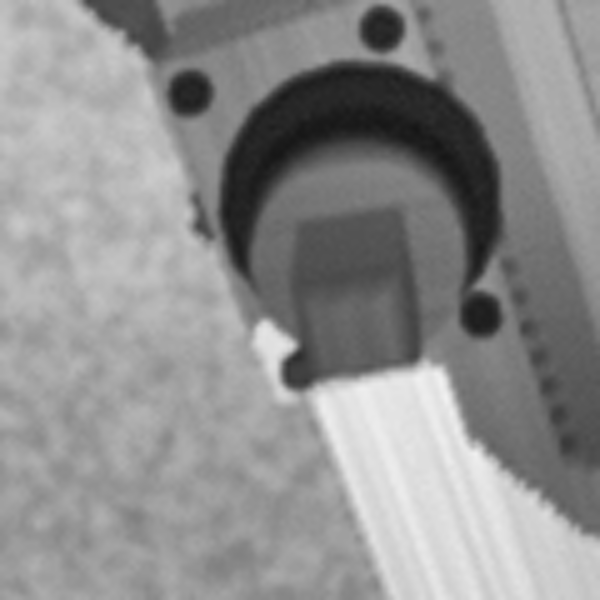

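The closer crop shows the square's base edge from (297,218) to (404,206). Its upper back edge runs from (312,387) to (430,365). The collar disc spans x 248 to 468, with its top at y 137.

```bash
python3 - <<'E'
from h import *
T=np.load("T_s2.npy")
P=lambda u,v,z:onz("wrist",(204+u/5,170+v/5),z,T)
l,r,t=P(248,240,.096),P(468,240,.096),P(358,137,.096)
print("collar",np.linalg.norm(l-r)); tx=T[:3,0]
print("c from lr",(l+r)/2,"from top",t-.017*tx)
for n,(a,b) in dict(fb=(P(297,218,.096),P(404,206,.096)),ft=(P(303,286,.121),P(412,262,.121)),bt=(P(312,387,.121),P(430,365,.121))).items():
    d=b-a;print(n,np.linalg.norm(d),"world deg",np.degrees(np.arctan2(d[1],d[0])),(a+b)/2)
print("tool yaw y",np.degrees(np.arctan2(T[1,1],T[0,1])))
E
```

```text
collar 0.03395361576342455
c from lr [0.51241768 0.27686624 0.096     ] from top [0.51284613 0.27680286 0.09601686]
fb 0.016547567319423976 world deg 77.94692055604199 [0.50772157 0.27725808 0.096     ]
ft 0.015672113327949697 world deg 84.44054714172711 [0.50866232 0.27838122 0.121     ]
bt 0.017195057801114213 world deg 82.69627594052703 [0.52402699 0.27511304 0.121     ]
tool yaw y 71.22809659675806
```

Call:
send_rows(moves=[{"delta_pos":[-0.0105,-0.037,-0.005],"turn":0,"gripper":0.0854},{"delta_pos":[-0.0105,-0.037,-0.005],"turn":0,"gripper":0.0854},{"delta_pos":[-0.0105,-0.037,-0.005],"turn":0,"gripper":0.0854},{"delta_pos":[-0.0105,-0.037,-0.005],"turn":0,"gripper":0.0854},{"delta_pos":[-0.0105,-0.037,-0.005],"turn":0,"gripper":0.0854},{"delta_pos":[-0.0105,-0.037,-0.005],"turn":0,"gripper":0.0854},{"delta_pos":[-0.0105,-0.037,-0.005],"turn":0,"gripper":0.0854},{"delta_pos":[-0.0105,-0.037,-0.005],"turn":0,"gripper":0.0854},{"delta_pos":[-0.0105,-0.037,-0.005],"turn":0,"gripper":0.0854},{"delta_pos":[-0.0105,-0.037,-0.005],"turn":0,"gripper":0.0854}])

```text
clock: 2.75
tcp_pos: [0.4858, -0.104, 0.2525]
ee_rot: [0.001, 0.163, 0.987, 0.001]
ft_force: [1.2, -0.3, 0.1]
opening: 0.0858
finger_force: 0.0
```

Call:
send_rows(moves=[{"delta_pos":[-0.0105,-0.037,0],"turn":0,"gripper":0.0854},{"delta_pos":[-0.0105,-0.037,0],"turn":0,"gripper":0.0854},{"delta_pos":[-0.0105,-0.037,0],"turn":0,"gripper":0.0854},{"delta_pos":[-0.0105,-0.037,0],"turn":0,"gripper":0.0854},{"delta_pos":[-0.0105,-0.037,0],"turn":0,"gripper":0.0854},{"delta_pos":[0,0,0],"turn":0,"gripper":0.0854},{"delta_pos":[0,0,0],"turn":0,"gripper":0.0854},{"delta_pos":[0,0,0],"turn":0,"gripper":0.0854},{"delta_pos":[0,0,0],"turn":0,"gripper":0.065},{"delta_pos":[0,0,0],"turn":0,"gripper":0.065}])

```text
clock: 3.58
tcp_pos: [0.4768, -0.2922, 0.2512]
ee_rot: [0.0, 0.162, 0.987, 0.001]
ft_force: [-0.2, 0.5, 0.5]
opening: 0.0655
finger_force: 0.0
```

```bash
python3 - <<'E'
from h import *
T=tool();np.save("T_r.npy",T);im=snapshot("wrist")[:,:,::-1];cv2.imwrite("pics/w_r.png",im);print(T.round(4),env.observe()["q"].round(2))
E
```

```text
[[-9.476e-01  3.194e-01  3.000e-04  4.768e-01]
 [ 3.194e-01  9.476e-01  1.200e-03 -2.922e-01]
 [ 1.000e-04  1.300e-03 -1.000e+00  2.512e-01]
 [ 0.000e+00  0.000e+00  0.000e+00  1.000e+00]] [-0.15  0.23  0.73  1.83 -0.17  1.15  1.88]
```

View pics/w_r.png

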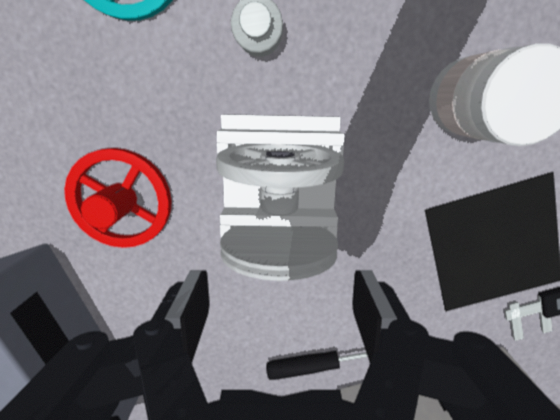

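The wrist view shows the rack squared up to the tool. The rack's near edge is at row 117 (221 to 340), the wheel rim spans columns 217 to 343, and the hub spans columns 259 to 298 near row 198.

```bash
python3 - <<'E'
from h import *
T=np.load("T_r.npy");inv=np.linalg.inv(T)
P=lambda u,v,z:(inv@np.append(onz("wrist",(u,v),z,T),1))[:3].round(4)
print("rack near edge",P(221,116.5,.038),P(340,117.5,.038),"-> slot at x-35mm")
print("hub L/R",P(259,198,.068),P(298.5,198,.068))
print("rim L/R",P(217,160,.068),P(343,163,.068))
print("rim top hubside edge",P(280,187,.128)," hub end",P(279,216,.068),P(279,213,.087))
print("q",env.observe()["q"])
E
```

```text
rack near edge [ 0.0616 -0.0596  0.2132] [0.0606 0.0595 0.2133] -> slot at x-35mm
hub L/R [-0.0144 -0.0213  0.1832] [-0.0145  0.0177  0.1833]
rim L/R [ 0.0234 -0.0606  0.1832] [0.0204 0.0597 0.1833]
rim top hubside edge [ 0.0126 -0.0004  0.1232]  hub end [-0.0333 -0.0016  0.1832] [-0.0236 -0.0015  0.1642]
q [-0.15397683  0.22905211  0.72788113  1.8250005  -0.16736734  1.14986894
  1.87535436]
```

Call:
send_rows(moves=[{"delta_pos":[-0.008,-0.002,0],"turn":0,"gripper":0.065},{"delta_pos":[0,0,0.02],"turn":0,"gripper":0.065},{"delta_pos":[0,0,0.028],"turn":0,"gripper":0.065},{"delta_pos":[0,0,0.028],"turn":0,"gripper":0.065},{"delta_pos":[0,0,0.028],"turn":0,"gripper":0.065},{"delta_pos":[0,0,0.028],"turn":0,"gripper":0.065},{"delta_pos":[0,0,0.024],"turn":0,"gripper":0.065},{"delta_pos":[0,0,0.016],"turn":0,"gripper":0.065},{"delta_pos":[0,0,0.01],"turn":0,"gripper":0.065},{"delta_pos":[0,0,0.006],"turn":0,"gripper":0.065}])

```text
clock: 4.47
tcp_pos: [0.4828, -0.2981, 0.0617]
ee_rot: [-0.001, 0.163, 0.987, 0.0]
ft_force: [0.6, 0.9, -0.0]
opening: 0.065
finger_force: 0.0
```

Call:
send_rows(moves=[{"delta_pos":[0,0,0.002],"turn":0,"gripper":0.065},{"delta_pos":[0,0,0.002],"turn":0,"gripper":0.065},{"delta_pos":[0,0,0.001],"turn":0,"gripper":0.065},{"delta_pos":[0,0,0],"turn":0,"gripper":0.05},{"delta_pos":[0,0,0],"turn":0,"gripper":0.04},{"delta_pos":[0,0,0],"turn":0,"gripper":0.02},{"delta_pos":[0,0,0],"turn":0,"gripper":0.02},{"delta_pos":[0,0,0],"turn":0,"gripper":0.02},{"delta_pos":[0,0,0],"turn":0,"gripper":0.02},{"delta_pos":[0,0,0],"turn":0,"gripper":0.02}])

```text
clock: 5.3
tcp_pos: [0.4846, -0.2982, 0.0593]
ee_rot: [0.001, 0.163, 0.987, 0.001]
ft_force: [0.5, 3.5, 5.9]
opening: 0.0358
finger_force: 60.4
```

Call:
send_rows(moves=[{"delta_pos":[0,0,-0.004],"turn":0,"gripper":0.02},{"delta_pos":[0,0,-0.006],"turn":0,"gripper":0.02},{"delta_pos":[0,0,-0.01],"turn":0,"gripper":0.02},{"delta_pos":[0,0,-0.015],"turn":0,"gripper":0.02},{"delta_pos":[0,0,-0.02],"turn":0,"gripper":0.02},{"delta_pos":[0,0,-0.02],"turn":0,"gripper":0.02},{"delta_pos":[0,0,-0.02],"turn":0,"gripper":0.02},{"delta_pos":[0,0,-0.02],"turn":0,"gripper":0.02},{"delta_pos":[0,0,-0.015],"turn":0,"gripper":0.02},{"delta_pos":[0,0,-0.005],"turn":0,"gripper":0.02}])

```text
clock: 6.13
tcp_pos: [0.4827, -0.3007, 0.1959]
ee_rot: [0.001, 0.164, 0.986, -0.001]
ft_force: [1.2, -0.8, -5.0]
opening: 0.0358
finger_force: 60.8
```

```bash
python3 - <<'E'
from h import *
s=env.observe();print(s["tcp_pos"],s["ft_force"],s["torque"],s["opening"],delta([.736,-.101,.17]))
im=snapshot("side")[:,:,::-1];cv2.imwrite("pics/s_lift.png",im);u,v=proj("side",s["tcp_pos"]).astype(int);print(u,v)
a=im[max(0,v-130):v+110,max(0,u-140):u+140];w=snapshot("wrist")[:,:,::-1];cv2.imwrite("pics/c4.png",np.hstack([cv2.resize(a,(400,int(400*a.shape[0]/a.shape[1])))[:300],cv2.resize(w,(400,300))[:cv2.resize(a,(400,int(400*a.shape[0]/a.shape[1])))[:300].shape[0]]]))
E
```

```text
[ 0.48267277 -0.30067351  0.19587308] [ 1.18360445 -0.83759456 -4.98346371] [-0.07486558 -0.23549692  0.03688159] 0.03578784788654666 [-0.17478643  0.27107409  0.0261182 ]
321 245
```

View pics/c4.png

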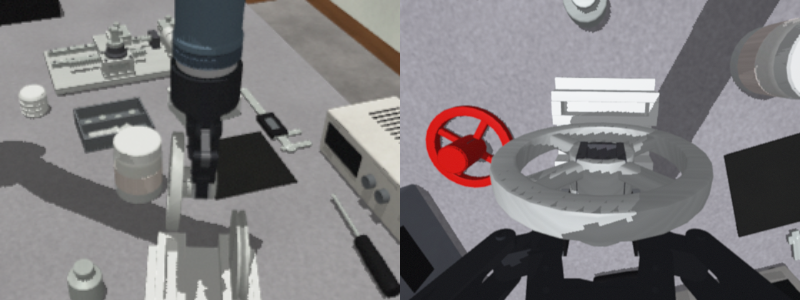

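The wheel is lifted clear and still upright, its hub between the pads at crop (205,190), flat side toward the robot. The pulley stayed in its slot. Next I carry it to the mat.

Call:
send_rows(moves=[{"delta_pos":[-0.012,0.019,0],"turn":0,"gripper":0.02},{"delta_pos":[-0.018,0.028,0],"turn":0,"gripper":0.02},{"delta_pos":[-0.018,0.028,0],"turn":0,"gripper":0.02},{"delta_pos":[-0.018,0.028,0],"turn":0,"gripper":0.02},{"delta_pos":[-0.018,0.028,0],"turn":0,"gripper":0.02},{"delta_pos":[-0.018,0.028,0],"turn":0,"gripper":0.02},{"delta_pos":[-0.018,0.028,0],"turn":0,"gripper":0.02},{"delta_pos":[-0.018,0.028,0],"turn":0,"gripper":0.02},{"delta_pos":[-0.018,0.028,0.004],"turn":0,"gripper":0.02},{"delta_pos":[-0.018,0.028,0.012],"turn":0,"gripper":0.02}])

```text
clock: 7.07
tcp_pos: [0.7361, -0.0979, 0.1765]
ee_rot: [-0.0, 0.164, 0.987, -0.0]
ft_force: [-0.1, -0.2, -3.4]
opening: 0.0357
finger_force: 60.7
```

Call:
send_rows(moves=[{"delta_pos":[0,0,0.012],"turn":0,"gripper":0.02},{"delta_pos":[0,0,0.018],"turn":0,"gripper":0.02},{"delta_pos":[0,0,0.018],"turn":0,"gripper":0.02},{"delta_pos":[0,0,0.018],"turn":0,"gripper":0.02},{"delta_pos":[0,0,0.018],"turn":0,"gripper":0.02},{"delta_pos":[0,0,0.016],"turn":0,"gripper":0.02},{"delta_pos":[0,0,0.012],"turn":0,"gripper":0.02},{"delta_pos":[0,0,0.006],"turn":0,"gripper":0.02},{"delta_pos":[0,0,0],"turn":0,"gripper":0.02},{"delta_pos":[0,0,0],"turn":0,"gripper":0.02}])

```text
clock: 7.9
tcp_pos: [0.7352, -0.0988, 0.0594]
ee_rot: [0.0, 0.164, 0.987, -0.0]
ft_force: [0.3, 0.0, -5.1]
opening: 0.0357
finger_force: 60.8
```

Call:
send_rows(moves=[{"delta_pos":[0,0,0.002],"turn":0,"gripper":0.02},{"delta_pos":[0,0,0.002],"turn":0,"gripper":0.02},{"delta_pos":[0,0,0.002],"turn":0,"gripper":0.02},{"delta_pos":[0,0,0.001],"turn":0,"gripper":0.02},{"delta_pos":[0,0,0],"turn":0,"gripper":0.02},{"delta_pos":[0,0,0],"turn":0,"gripper":0.02},{"delta_pos":[0,0,0],"turn":0,"gripper":0.02},{"delta_pos":[0,0,0],"turn":0,"gripper":0.02},{"delta_pos":[0,0,0],"turn":0,"gripper":0.02},{"delta_pos":[0,0,0],"turn":0,"gripper":0.02}])

```text
clock: 8.73
tcp_pos: [0.7372, -0.0991, 0.0549]
ee_rot: [0.002, 0.164, 0.987, 0.0]
ft_force: [0.9, 0.3, 6.5]
opening: 0.0361
finger_force: 61.9
```

Call:
send_rows(moves=[{"delta_pos":[0.005,0,-0.0027],"turn":0,"gripper":0.02},{"delta_pos":[0.005,0,-0.0025],"turn":0,"gripper":0.02},{"delta_pos":[0.005,0,-0.002],"turn":0,"gripper":0.02},{"delta_pos":[0.0055,0,-0.0018],"turn":0,"gripper":0.02},{"delta_pos":[0.0055,0,-0.0012],"turn":0,"gripper":0.02},{"delta_pos":[0.0055,0,-0.0008],"turn":0,"gripper":0.02},{"delta_pos":[0.0055,0,-0.0003],"turn":0,"gripper":0.02},{"delta_pos":[0.0055,0,0],"turn":0,"gripper":0.02},{"delta_pos":[0,0,0],"turn":0,"gripper":0.02},{"delta_pos":[0,0,0],"turn":0,"gripper":0.02}])

```text
clock: 9.57
tcp_pos: [0.6945, -0.0846, 0.0635]
ee_rot: [-0.0, 0.164, 0.987, 0.0]
ft_force: [0.8, 0.1, -5.0]
opening: 0.0358
finger_force: 60.8
```

```bash
python3 - <<'E'
from h import *
s=env.observe();print(s["tcp_pos"],s["ft_force"],s["torque"],s["opening"])
im=snapshot("side")[:,:,::-1];u,v=proj("side",s["tcp_pos"]).astype(int)
cv2.imwrite("pics/c5.png",cv2.resize(im[v-90:v+70,u-100:u+100],None,fx=3,fy=3))
E
```

```text
[ 0.69447342 -0.08459369  0.06351936] [ 0.81687822  0.06192035 -4.96818424] [-0.05703608 -0.123291    0.0190791 ] 0.035772529773088646
```

View pics/c5.png

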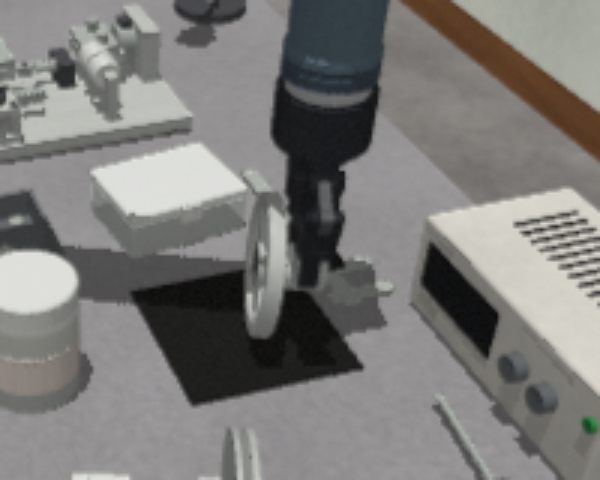

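The wheel slid along the mat without pivoting: in the view it still stands upright, at about (265,290). I'll use the mat's 3 mm edge as a positive stop instead. First I check the joints and the room beside the mat.

```bash
python3 - <<'E'
from h import *
s=env.observe();print(s["q"].round(3))
im=cv2.imread("pics/top0.png")
for p in((317.5,136),(317,184),(337,126),(340,129)):print(p,onz("top",p,.003).round(3))
g=cv2.cvtColor(im,6);
for r in(145,160,175):
    row=g[r].astype(int);k=[c for c in range(255,335) if abs(row[c+1]-row[c-1])>25];print(r,k,[onz("top",(c,r),.003)[:2].round(4) for c in (k[0],k[-1])])
print(delta([.652,-.20,.09]))
E
```

```text
[-0.317  0.708  0.537  1.597 -0.42   0.953  1.602]
(317.5, 136) [ 0.729 -0.148  0.003]
(317, 184) [ 0.58  -0.147  0.003]
(337, 126) [ 0.761 -0.208  0.003]
(340, 129) [ 0.751 -0.217  0.003]
145 [267, 268, 316, 317, 318] [array([0.6987, 0.0045]), array([ 0.7005, -0.1501])]
160 [266, 267, 268, 316, 317, 318] [array([0.652 , 0.0067]), array([ 0.6539, -0.1502])]
175 [266, 267, 268, 316, 317] [array([0.6057, 0.0058]), array([ 0.6077, -0.1474])]
[ 0.003443   -0.12291074 -0.02636881]
```

Call:
send_rows(moves=[{"delta_pos":[0,0,-0.01],"turn":0,"gripper":0.02},{"delta_pos":[0,0,-0.01],"turn":0,"gripper":0.02},{"delta_pos":[0,0,-0.01],"turn":0,"gripper":0.02},{"delta_pos":[-0.0036,-0.0194,0],"turn":0,"gripper":0.02},{"delta_pos":[-0.0036,-0.0194,0],"turn":0,"gripper":0.02},{"delta_pos":[-0.0036,-0.0194,0],"turn":0,"gripper":0.02},{"delta_pos":[-0.0036,-0.0194,0],"turn":0,"gripper":0.02},{"delta_pos":[-0.0036,-0.0194,0],"turn":0,"gripper":0.02},{"delta_pos":[-0.0036,-0.0194,0],"turn":0,"gripper":0.02},{"delta_pos":[0,0,0],"turn":0,"gripper":0.02}])

```text
clock: 10.45
tcp_pos: [0.6762, -0.2111, 0.0961]
ee_rot: [0.001, 0.168, 0.986, -0.004]
ft_force: [-0.4, -2.5, -3.8]
opening: 0.0355
finger_force: 60.8
```

Call:
send_rows(moves=[{"delta_pos":[0,0,0],"turn":0.09,"gripper":0.02},{"delta_pos":[0,0,0],"turn":0.09,"gripper":0.02},{"delta_pos":[0,0,0],"turn":0.09,"gripper":0.02},{"delta_pos":[0,0,0],"turn":0.09,"gripper":0.02},{"delta_pos":[0,0,0],"turn":0.09,"gripper":0.02},{"delta_pos":[0,0,0],"turn":0.09,"gripper":0.02},{"delta_pos":[0,0,0],"turn":0.09,"gripper":0.02},{"delta_pos":[0,0,0],"turn":0.09,"gripper":0.02},{"delta_pos":[0,0,0],"turn":0.09,"gripper":0.02},{"delta_pos":[0,0,0],"turn":0,"gripper":0.02}])

```text
clock: 11.28
tcp_pos: [0.6788, -0.2016, 0.0949]
ee_rot: [0.001, 0.539, 0.842, 0.0]
ft_force: [-0.0, 0.4, -4.1]
opening: 0.036
finger_force: 60.8
```

```bash
python3 - <<'E'
from h import *
s=env.observe();print(s["q"].round(3),tool(s).round(3),s["ft_force"].round(1),s["torque"].round(2))
E
```

```text
[-0.275  0.744  0.741  1.57  -0.556  1.047  1.05 ] [[-0.418  0.908  0.002  0.679]
 [ 0.908  0.418 -0.001 -0.202]
 [-0.001  0.001 -1.     0.095]
 [ 0.     0.     0.     1.   ]] [-0.   0.4 -4.1] [-0.08 -0.03 -0.02]
```

Call:
send_rows(moves=[{"delta_pos":[0,0,0],"turn":0.11,"gripper":0.02},{"delta_pos":[0,0,0],"turn":0.11,"gripper":0.02},{"delta_pos":[0,0,0],"turn":0.11,"gripper":0.02},{"delta_pos":[0,0,0],"turn":0.1,"gripper":0.02},{"delta_pos":[0,-0.012,0.007],"turn":0,"gripper":0.02},{"delta_pos":[0,-0.012,0.007],"turn":0,"gripper":0.02},{"delta_pos":[0,0,0.009],"turn":0,"gripper":0.02},{"delta_pos":[0,0,0.009],"turn":0,"gripper":0.02},{"delta_pos":[0,0,0.006],"turn":0,"gripper":0.02},{"delta_pos":[0,0,0.0035],"turn":0,"gripper":0.02}])

```text
clock: 12.12
tcp_pos: [0.6545, -0.2019, 0.0518]
ee_rot: [0.0, 0.706, 0.709, -0.0]
ft_force: [-2.6, -1.6, 5.9]
opening: 0.0353
finger_force: 62.0
```

Call:
send_rows(moves=[{"delta_pos":[0,0,0],"turn":0,"gripper":0.02},{"delta_pos":[0,0,0],"turn":0,"gripper":0.02},{"delta_pos":[0,0,0.001],"turn":0,"gripper":0.02},{"delta_pos":[0.002,0,0],"turn":0,"gripper":0.02},{"delta_pos":[0.002,0,0],"turn":0,"gripper":0.02},{"delta_pos":[0.002,0,0],"turn":0,"gripper":0.02},{"delta_pos":[0.002,0,0],"turn":0,"gripper":0.02},{"delta_pos":[0.002,0,0],"turn":0,"gripper":0.02},{"delta_pos":[0.002,0,0],"turn":0,"gripper":0.02},{"delta_pos":[0,0,0],"turn":0,"gripper":0.02}])

```text
clock: 12.95
tcp_pos: [0.6545, -0.1917, 0.0525]
ee_rot: [0.002, 0.706, 0.708, -0.0]
ft_force: [-0.5, -4.3, 4.5]
opening: 0.0354
finger_force: 62.0
```

Call:
send_rows(moves=[{"delta_pos":[0.002,0,0],"turn":0,"gripper":0.02},{"delta_pos":[0.002,0,0],"turn":0,"gripper":0.02},{"delta_pos":[0.002,0,0],"turn":0,"gripper":0.02},{"delta_pos":[0.002,0,-0.001],"turn":0,"gripper":0.02},{"delta_pos":[0.002,0,-0.001],"turn":0,"gripper":0.02},{"delta_pos":[0.002,0,-0.001],"turn":0,"gripper":0.02},{"delta_pos":[0,0,0],"turn":0,"gripper":0.02},{"delta_pos":[0,0,0],"turn":0,"gripper":0.02},{"delta_pos":[0,0,0],"turn":0,"gripper":0.02},{"delta_pos":[0,0,0],"turn":0,"gripper":0.02}])

```text
clock: 13.78
tcp_pos: [0.654, -0.1824, 0.0547]
ee_rot: [0.003, 0.707, 0.707, -0.001]
ft_force: [0.1, -7.8, 0.1]
opening: 0.0353
finger_force: 61.2
```

```bash
python3 - <<'E'
from h import *
s=env.observe();print(s["tcp_pos"].round(4),s["ft_force"].round(1),s["torque"].round(2))
E
```

```text
[ 0.654  -0.1824  0.0547] [ 0.1 -7.8  0.1] [-2.2  -0.19 -0.02]
```

Call:
send_rows(moves=[{"delta_pos":[0.0025,0,-0.0013],"turn":0,"gripper":0.02},{"delta_pos":[0.0025,0,-0.0013],"turn":0,"gripper":0.02},{"delta_pos":[0.0025,0,-0.0012],"turn":0,"gripper":0.02},{"delta_pos":[0.0025,0,-0.0012],"turn":0,"gripper":0.02},{"delta_pos":[0.0025,0,-0.001],"turn":0,"gripper":0.02},{"delta_pos":[0.0025,0,-0.001],"turn":0,"gripper":0.02},{"delta_pos":[0,0,0],"turn":0,"gripper":0.02},{"delta_pos":[0,0,0],"turn":0,"gripper":0.02},{"delta_pos":[0,0,0],"turn":0,"gripper":0.02},{"delta_pos":[0,0,0],"turn":0,"gripper":0.02}])

```text
clock: 14.62
tcp_pos: [0.6539, -0.1639, 0.0609]
ee_rot: [0.001, 0.707, 0.708, -0.0]
ft_force: [1.5, -5.0, 0.2]
opening: 0.0352
finger_force: 60.3
```

```bash
python3 - <<'E'
from h import *
s=env.observe();print(s["tcp_pos"].round(4),s["ft_force"].round(1),s["torque"].round(2),s["opening"])
im=snapshot("side");cv2.imwrite("pics/s_piv.png",im[:,:,::-1])
# rim tilt: bright pixels left of hub in the side view
g=cv2.cvtColor(im,7).astype(int);u,v=proj("side",s["tcp_pos"]).astype(int);print(u,v)
for r in range(v-50,v+40,6):print(r,"".join("%4d"%x for x in g[r,u-52:u+48:4]))
E
```

```text
[ 0.6539 -0.1639  0.0609] [ 1.5 -5.   0.2] [-1.36 -0.21 -0.05] 0.035246132598866026
367 234
184  224 223 224 224 223 224 222 207 146 148 177  27  26  27  29  28  27  26  26  24 152 153 151 150 152
190  224 222 189 138 132 119 108 108 128 152 148  25  30  27  28  24  26  27  24  23 130 146 148 147 148
196  109 107 107 107 106 106 107 104 111 154  45  28  22  25  30  27  28  25  24  27  49  40 147 151 116
202  105 105 111 109 154 152 153  54 128  89  46  29  24  22  27  27  23  26  25  34  46  26 146 143  39
208  151 152 156 152 151 154 150  84  33  61  96  24  23  25  26  25  24  25  23  32  25 148 147 121  15
214   79  77  69  60  29  29  32  29  24  26  98  21  26  25 101  55  25  25  22  21 171 146 144 116  17
220   21  17  18  17  17  20  17 160 107  29  30  22  24 103 102  19  24  26 128 147 146 148 149 108 100
226   71  18  17  18  19  19 128 140  26  14  27  24  48 101  89  20  85 101 147 148 149 149 153 151 107
232  148  54  16  15  16  19 119 110  15  16  22  26  69 111 110 110  96 111  83  82 144 151 149 148 150
238  153 153  48  33  32  29  80 116  19 133 109  71 111 139 124 113 110  20  75  78  81 149 148 150 150
244  156 154 155  32  32  32  30 115 108 106  43  42  71 101 124 110  30  58  77  78  79 153 148 149 149
250  154 153 150 151  29  32  25  19  18 101 110 109 109  93  78  78  79  80  80  78 145 149 152 148 151
256  151 150 152 150 154 151 150 148  86  78  80 102  81  78  78  79  79 142 146 150 149 147 146 147 145
262  152 153 152 151 154 151 146 132 144 150 148 142 147 148 147 144 147 148 151 145 145 149 147 150 151
268  153 151 147 149 150 151 148 105 185 159 148 142 143 142 143 150 146 146 146 150 145 151 148 152 148
```

Call:
send_rows(moves=[{"delta_pos":[0.0042,0,-0.0008],"turn":0,"gripper":0.02},{"delta_pos":[0.0042,0,-0.0006],"turn":0,"gripper":0.02},{"delta_pos":[0.0042,0,-0.0002],"turn":0,"gripper":0.02},{"delta_pos":[0.0042,0,-0.0001],"turn":0,"gripper":0.02},{"delta_pos":[0.0042,0,0.0002],"turn":0,"gripper":0.02},{"delta_pos":[0.0042,0,0.0005],"turn":0,"gripper":0.02},{"delta_pos":[0.0042,0,0.0008],"turn":0,"gripper":0.02},{"delta_pos":[0.0042,0,0.001],"turn":0,"gripper":0.02},{"delta_pos":[0.004,0,0.0012],"turn":0,"gripper":0.02},{"delta_pos":[0.004,0,0.0014],"turn":0,"gripper":0.02}])

```text
clock: 15.5
tcp_pos: [0.6545, -0.1203, 0.0585]
ee_rot: [0.0, 0.706, 0.708, 0.001]
ft_force: [0.1, -1.5, 6.1]
opening: 0.0352
finger_force: 59.0
```

Call:
send_rows(moves=[{"delta_pos":[0.0035,0,0.0018],"turn":0,"gripper":0.02},{"delta_pos":[0.0036,0,0.002],"turn":0,"gripper":0.02},{"delta_pos":[0.0034,0,0.0021],"turn":0,"gripper":0.02},{"delta_pos":[0.0032,0,0.0023],"turn":0,"gripper":0.02},{"delta_pos":[0.0032,0,0.0025],"turn":0,"gripper":0.02},{"delta_pos":[0.0028,0,0.0025],"turn":0,"gripper":0.02},{"delta_pos":[0.0028,0,0.0028],"turn":0,"gripper":0.02},{"delta_pos":[0.0025,0,0.0028],"turn":0,"gripper":0.02},{"delta_pos":[0.0023,0,0.0028],"turn":0,"gripper":0.02},{"delta_pos":[0.002,0,0.0028],"turn":0,"gripper":0.02}])

```text
clock: 16.33
tcp_pos: [0.6547, -0.0853, 0.0335]
ee_rot: [-0.003, 0.705, 0.709, 0.003]
ft_force: [-0.8, 3.8, 9.2]
opening: 0.035
finger_force: 61.0
```

Call:
send_rows(moves=[{"delta_pos":[0,0,0],"turn":0,"gripper":0.038},{"delta_pos":[0,0,0],"turn":0,"gripper":0.045},{"delta_pos":[0,0,0],"turn":0,"gripper":0.065},{"delta_pos":[0,0,0],"turn":0,"gripper":0.07},{"delta_pos":[0,0,-0.012],"turn":0,"gripper":0.07},{"delta_pos":[0,0,-0.025],"turn":0,"gripper":0.07},{"delta_pos":[0,0,-0.025],"turn":0,"gripper":0.07},{"delta_pos":[-0.025,0,-0.025],"turn":0,"gripper":0.07},{"delta_pos":[-0.03,0,-0.018],"turn":0,"gripper":0.07},{"delta_pos":[-0.028,0,-0.012],"turn":0,"gripper":0.07}])

```text
clock: 17.17
tcp_pos: [0.6549, -0.1763, 0.154]
ee_rot: [0.002, 0.706, 0.708, 0.001]
ft_force: [-0.1, -0.3, -0.3]
opening: 0.07
finger_force: 0.0
```

```bash
python3 - <<'E'
from h import *
s=env.observe();T=tool(s);np.save("T_m.npy",T);im=snapshot("wrist")[:,:,::-1].copy();cv2.imwrite("pics/w_m.png",im);print(T.round(3),s["q"].round(2),s["ft_force"].round(1))
print("expected hub px",proj("wrist",[.6545,-.0853,.059],T),proj("wrist",[.6545,-.0853,.017],T))
cv2.imwrite("pics/w_m2.png",im)
E
```

```text
[[-0.003  1.     0.004  0.655]
 [ 1.     0.003 -0.001 -0.176]
 [-0.001  0.004 -1.     0.154]
 [ 0.     0.     0.     1.   ]] [-0.42  0.67  0.9   1.62 -0.57  1.12  0.63] [-0.1 -0.3 -0.3]
expected hub px [279.80914433  80.5244499 ] [279.69355731  82.49856242]
```

View pics/w_m.png

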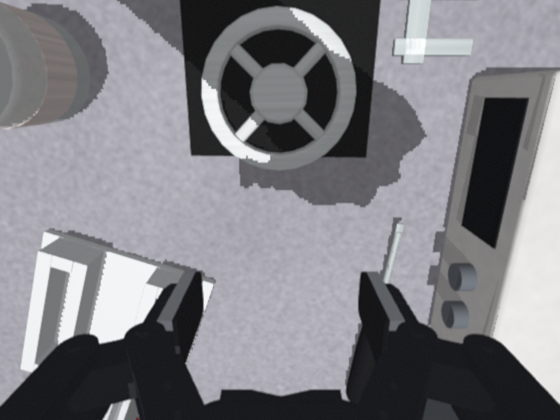

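The wheel lies flat on the mat, hub up, at about (278,93), with spokes near 45° in the image. That was the last picture view, so from here I measure numerically.

```bash
python3 - <<'E'
from h import *
T=np.load("T_m.npy");im=cv2.imread("pics/w_m.png");g=cv2.cvtColor(im,6)
# inner rim: dark sectors -> farthest dark px; hull of dark component cluster inside rim
m=((g<60)).astype(np.uint8);yy,xx=np.mgrid[:420,:560];m[np.hypot(xx-278,yy-90)>66]=0
pts=cv2.findNonZero(cv2.morphologyEx(m,cv2.MORPH_OPEN,np.ones((3,3),np.uint8)));hull=cv2.convexHull(pts);e=cv2.fitEllipse(hull);print("inner",e)
ci=onz("wrist",e[0],.010,T);print("center",ci, "diam",[a*(T[2,3]+.143-.010)/344/.947 for a in e[1]])
best=[]
for z in(.012,.015):
  c=ci.copy();c[2]=z;th=np.radians(np.arange(0,360,1.));prof=np.zeros(360)
  for r in(.028,.032,.036,.04):
    for i,t in enumerate(th):
        u,v=proj("wrist",c+[r*np.cos(t),r*np.sin(t),0],T);prof[i]+=(g[int(round(v)),int(round(u))]>70)
  ph=np.angle((prof*np.exp(4j*th)).sum())/4;print(z,"spoke angle mod 90",np.degrees(ph)%90)
  on=prof>=2;print([i for i in range(360) if on[i] and not on[i-1]],[i for i in range(360) if not on[i] and on[i-1]])
E
```

```text
inner ((278.2979736328125, 90.38666534423828), (115.84077453613281, 122.4810562133789), 178.2997589111328)
center [ 0.65342673 -0.09092322  0.01      ] diam [np.float64(0.10205885556070463), np.float64(0.1079091233208625)]
0.012 spoke angle mod 90 46.598394633516655
[35, 131, 220, 305] [53, 149, 240, 323]
0.015 spoke angle mod 90 46.34824544760961
[34, 131, 220, 305] [53, 149, 239, 323]
```

```bash
python3 - <<'E'
from h import *
T=np.load("T_s.npy");P=lambda u,v,z:onz("wrist",(235+u/7,190+v/7),z,T)
print("collar2",P(315,205,.096)-.017*T[:3,0],np.linalg.norm(P(200,310,.096)-P(430,310,.096)))
a,b=P(260,290,.096),P(362,275,.096);d=b-a;print("fb",np.degrees(np.arctan2(d[1],d[0])),(a+b)/2+.008*np.array([d[1],-d[0],0])/np.linalg.norm(d))
a,b=P(265,462,.121),P(380,445,.121);d=b-a;print("bt",np.linalg.norm(d),np.degrees(np.arctan2(d[1],d[0])),(a+b)/2-.008*np.array([d[1],-d[0],0])/np.linalg.norm(d))
for z in(.096,.121,.126):print("top cam px",proj("top",[.515,.2767,z]),"side px",proj("side",[.515,.2767,z]))
g=cv2.cvtColor(cv2.imread("pics/top0.png"),6);print("cols160-181 rows190-212");print("\n".join(f"{r} "+" ".join("%3d"%v for v in g[r,160:182]) for r in range(190,212)))
E
```

```text
collar2 [0.51286968 0.2770242  0.09599409] 0.03390877571861094
fb 80.15670736357154 [0.51594074 0.27665962 0.096     ]
bt 0.016205149231155742 80.43042576789718 [0.51537582 0.27591885 0.121     ]
top cam px [167.9216495  198.27683239] side px [261.61624555 143.02015817]
top cam px [165.9223477  196.72429111] side px [261.19223676 135.49818505]
top cam px [165.51405579 196.4072354 ] side px [261.10614574 133.97091876]
cols160-181 rows190-212
190 129 177 179 169 165 173 164 111 115 161 181 184 184 181 182 181 181 181 154  93 126 158
191 130 178 179 168 167 172 157 101  92 123 161 155 158 161 172 175 182 179 150  93 123 155
192 132 179 177 171 167 169 168 142 138 141 136 107  93 105 130 143 169 182 173 143 161 171
193 131 179 175 170 167 159 160 156 159 164 157 151 134 116  78  87 126 164 179 185 187 172
194 130 180 180 169 158 138 143 144 150 153 144 151 157 162 114  71  75 110 165 183 189 169
195 134 183 178 166 157 140 171 174 172 161 120  92 126 171 154  92  67  76 110 168 189 170
196 133 183 177 168 163 155 169 169 167 155 106  88 119 168 167 132  71  70  85 128 190 176
197 135 180
[... 668 characters left out ...]
 131 133 126 117 109  82  64  68  73  77  91 144 184 147
205 183 185 177 170 160 118  82  78  82  83  78  78  70  69  72  76  81  80 121 173 181 141
206 185 183 174 169 164 150 129  96  77  77  71  69  75  75  78  81  96 123 162 188 177 134
207 184 182 175 169 165 166 169 117 105  81  77  80  74  82  94 111 147 172 183 189 176 128
208 184 185 176 170 166 163 145 112 134 132 133 132 128 137 147 159 185 178 159 162 152 122
209 184 186 175 170 169 150  92  90 132 182 185 185 184 185 185 185 184 165  91 101 120 113
210 185 185 174 171 171 163 140 127 154 186 188 189 187 183 185 185 183 169 113 123 156  99
211 187 183 174 171 167 160 161 146 162 164 167 168 164 163 162 160 162 157 132 124 151 101
```

```bash
python3 - <<'E'
from h import *
g=cv2.cvtColor(cv2.imread("pics/side0.png"),6);print("cols248-276 rows128-152");print("\n".join(f"{r} "+" ".join("%3d"%v for v in g[r,248:277]) for r in range(128,154)))
# wheel check on mat in the top view
im=snapshot("top");cv2.imwrite("pics/t_m.png",im[:,:,::-1]);gt=cv2.cvtColor(im,7)
u,v=proj("top",[.6534,-.0915,.010]);print(u,v);m=(gt>90).astype(np.uint8)
u,v=int(u),int(v);print("\n".join(f"{r} "+" ".join("%3d"%q for q in gt[r,u-26:u+27:2]) for r in range(v-26,v+27,3)))
E
```

```text
cols248-276 rows128-152
128 140 140 140 142 142 142 141 141 142 139 140 140 141 140 142 142 142 141 142 141 142 141 142 142 143 142 143 142 142
129 141 141 143 143 142 142 141 140 141 141 140 141 141 141 143 143 140 142 143 143 142 143 142 144 145 143 144 143 144
130 143 142 143 143 143 144 143 142 142 143 141 142 146 151 153 152 140 141 146 144 144 142 142 142 144 145 145 144 145
131 142 143 142 144 144 143 144 142 141 141 143 143 147 155 159 155 129 138 144 148 146 142 141 141 142 143 144 144 143
132 141 142 143 144 143 143 144 143 141 142 144 144 119 123 129 113 119 144 153 159 160 146 142 144 144 144 146 146 144
133 142 144 144 143 142 143 143 143 139 148 146 154 142 126 123  96 128 162 168 168 178 154 143 143 145 144 145 145 143
134 144 145 145 145 144 144 144 144 133 155 149 166 167 166 173 114 112 159 167 168 169 162 143 140 141 144 145 144 143
135 145 145 146 146 145 146 142 145 134 124 115 153 159 159 156 123 158 166 162 167 167 170 140 141 142 146 144 141 141
136 145 144 145 146 146 145 145 163 151 112 101 125 123 119 118 114 147 152 141 162 167 167 161 146 143 144 145 143 
[... 3397 characters left out ...]
  94  93  91  90  86  78  78
169  87  87  94  93  98  98 101 102 102 101 102 104 102 103 103  99  98 100  98  96  95  92  90  83  80  80  89
172  91  95  97  96  98 100  99 100 102 106 102 104 103 100 102  99 100  98  94  94  92  88  85  81 116 111 112
175  94  95  98 100 102 102 100 104 102 103 103 102  98 100 100 100  97  94  94  90  87  85  83 140 142 143 141
178  97 100 100 103 104 101 103 102 104 103 101 101 100 101 100  98  96  92  90  84  80  61  80 139 141 140 142
181  99  99 101 103 102 101 103 103 101 102 102 100 100  99  97  92  89  89  83  75  57  55  79 143 144 143 139
184  99 102 100 103 102 103 103 101 104 103  99  99  96  97  94  92  85  86  81  63  62  59  91 146 145 145 145
```

Call:
send_rows(moves=[{"delta_pos":[0.028,-0.0005,0],"turn":0,"gripper":0.06},{"delta_pos":[0.028,-0.0005,0],"turn":0,"gripper":0.06},{"delta_pos":[0.028,-0.0005,0.01],"turn":0,"gripper":0.06},{"delta_pos":[0,0,0.025],"turn":0,"gripper":0.06},{"delta_pos":[0,0,0.03],"turn":0,"gripper":0.06},{"delta_pos":[0,0,0.03],"turn":0,"gripper":0.06},{"delta_pos":[0,0,0.02],"turn":0,"gripper":0.06},{"delta_pos":[0,0,0.009],"turn":0,"gripper":0.06},{"delta_pos":[0,0,0],"turn":0,"gripper":0.045},{"delta_pos":[0,0,0],"turn":0,"gripper":0.04}])

```text
clock: 18.1
tcp_pos: [0.6524, -0.0915, 0.0269]
ee_rot: [0.0, 0.707, 0.708, 0.0]
ft_force: [-0.0, -0.1, 0.2]
opening: 0.0402
finger_force: 0.0
```

Call:
send_rows(moves=[{"delta_pos":[0,0,0],"turn":0,"gripper":0.03},{"delta_pos":[0,0,0],"turn":0,"gripper":0.03},{"delta_pos":[0,0,0],"turn":0,"gripper":0.03},{"delta_pos":[0,0,0],"turn":0,"gripper":0.03},{"delta_pos":[0,0,0],"turn":0,"gripper":0.045},{"delta_pos":[0,0,0],"turn":0,"gripper":0.06},{"delta_pos":[0,0,0],"turn":0,"gripper":0.06},{"delta_pos":[0,0,0],"turn":-0.11,"gripper":0.06},{"delta_pos":[0,0,0],"turn":-0.11,"gripper":0.06},{"delta_pos":[0,0,0],"turn":-0.11,"gripper":0.06}])

```text
clock: 18.93
tcp_pos: [0.652, -0.0912, 0.0263]
ee_rot: [0.0, 0.578, 0.816, -0.0]
ft_force: [0.1, 0.3, 0.3]
opening: 0.06
finger_force: 0.0
```

Call:
send_rows(moves=[{"delta_pos":[0,0,0],"turn":-0.12,"gripper":0.06},{"delta_pos":[0,0,0],"turn":-0.12,"gripper":0.06},{"delta_pos":[0,0,0],"turn":-0.12,"gripper":0.06},{"delta_pos":[0,0,0],"turn":-0.12,"gripper":0.06},{"delta_pos":[0,0,0],"turn":-0.12,"gripper":0.06},{"delta_pos":[0,0,0],"turn":-0.12,"gripper":0.06},{"delta_pos":[0,0,0],"turn":-0.12,"gripper":0.06},{"delta_pos":[0,0,0],"turn":-0.12,"gripper":0.06},{"delta_pos":[0,0,0],"turn":-0.12,"gripper":0.06},{"delta_pos":[0,0,0],"turn":-0.12,"gripper":0.06}])

```text
clock: 19.77
tcp_pos: [0.6519, -0.0915, 0.0264]
ee_rot: [0.0, 0.017, 1.0, -0.0]
ft_force: [-0.0, -0.1, 0.3]
opening: 0.0599
finger_force: 0.0
```

```bash
python3 - <<'E'
from h import *
s=env.observe();print(s["q"].round(2),tool(s).round(3),s["ft_force"].round(1),s["opening"])
E
```

```text
[-0.26  0.67  0.44  1.72 -0.37  0.83  1.89] [[-0.999  0.033  0.     0.652]
 [ 0.033  0.999 -0.    -0.092]
 [-0.    -0.    -1.     0.026]
 [ 0.     0.     0.     1.   ]] [-0.  -0.1  0.3] 0.059883621584074176
```

Call:
send_rows(moves=[{"delta_pos":[0,0,0],"turn":0,"gripper":0.03},{"delta_pos":[0,0,0],"turn":0,"gripper":0.03},{"delta_pos":[0,0,0],"turn":0,"gripper":0.02},{"delta_pos":[0,0,0],"turn":0,"gripper":0.02},{"delta_pos":[0,0,0],"turn":0,"gripper":0.02},{"delta_pos":[0,0,0],"turn":0,"gripper":0.02},{"delta_pos":[0,0,-0.005],"turn":0,"gripper":0.02},{"delta_pos":[0,0,-0.015],"turn":0,"gripper":0.02},{"delta_pos":[0,0,-0.02],"turn":0,"gripper":0.02},{"delta_pos":[0,0,-0.03],"turn":0,"gripper":0.02}])

```text
clock: 20.6
tcp_pos: [0.648, -0.0886, 0.093]
ee_rot: [-0.005, 0.019, 1.0, 0.001]
ft_force: [0.0, 0.8, -4.9]
opening: 0.0368
finger_force: 60.6
```

Call:
send_rows(moves=[{"delta_pos":[0,0,-0.03],"turn":0,"gripper":0.02},{"delta_pos":[0,0,-0.03],"turn":0,"gripper":0.02},{"delta_pos":[0,0,-0.02],"turn":0,"gripper":0.02},{"delta_pos":[0,0,0],"turn":0,"gripper":0.02},{"delta_pos":[0,0,0],"turn":0,"gripper":0.02},{"delta_pos":[0,0,0],"turn":0,"gripper":0.02},{"delta_pos":[0,0,0],"turn":0,"gripper":0.02},{"delta_pos":[0,0,0],"turn":0,"gripper":0.02},{"delta_pos":[0,0,0],"turn":0,"gripper":0.02},{"delta_pos":[0,0,0],"turn":0,"gripper":0.02}])

```text
clock: 21.43
tcp_pos: [0.6512, -0.0911, 0.1749]
ee_rot: [-0.001, 0.019, 1.0, -0.0]
ft_force: [0.9, -0.1, -4.3]
opening: 0.0365
finger_force: 60.8
```

```bash
python3 - <<'E'
from h import *
s=env.observe();T=tool(s);print(T.round(3),s["ft_force"].round(1),s["opening"],delta([.515,.2762,T[2,3]]))
im=snapshot("wrist")[:,:,::-1].copy();cv2.imwrite("pics/w_h.png",im);np.save("T_h.npy",T);g=cv2.cvtColor(im,6).astype(float)
c=T[:3,3].copy();fl=c[2]-.0234;th=np.arange(0,360,3);print(proj("wrist",[c[0],c[1],fl+.012],T))
for r in(.030,.036,.041):
  print(r)
  for t in th:
    u,v=proj("wrist",[c[0]+r*np.cos(np.radians(t)),c[1]+r*np.sin(np.radians(t)),fl+.012],T)
    if 0<=u<559 and 0<=v<419:print(f"{t}:{im[int(round(v)),int(round(u))].mean():.0f}",end=" ")
  print()
E
```

```text
[[-0.999  0.039 -0.002  0.651]
 [ 0.039  0.999 -0.    -0.091]
 [ 0.002 -0.    -1.     0.175]
 [ 0.     0.     0.     1.   ]] [ 0.9 -0.1 -4.3] 0.03654152586161375 [1.50398370e-01 3.61767075e-01 2.72569973e-04]
[280.39308274 268.42411266]
0.03
0:121 3:122 6:122 9:121 12:119 15:120 18:121 21:122 24:119 27:118 30:119 33:119 36:122 39:120 42:114 45:116 48:98 51:27 54:23 57:24 60:45 63:92 66:93 69:93 72:93 75:94 78:94 81:91 84:91 87:93 90:94 93:95 96:90 99:19 102:22 105:18 108:20 111:20 114:22 117:20 120:19 123:20 126:20 129:106 132:115 135:118 138:120 141:119 144:120 147:104 150:88 153:22 156:21 159:21 162:22 165:21 168:23 171:23 174:20 177:21 180:21 183:19 186:21 189:23 192:20 195:21 198:22 201:22 204:21 207:22 210:20 213:103 216:143 219:200 222:215 225:218 228:217 231:213 234:147 237:153 240:169 243:167 246:162 249:167 252:162 255:166 258:168 261:167 264:162 267:165 270:166 273:167 276:101 279:100 282:93 285:98 288:106 291:106 294:100 297:24 300:23 303:20 306:59 309:110 312:118 315:119 318:123 321:121 324:119 327:116 330:117 333:121 336:124 339:124 342:126 345:123 348:121 351:122 354:12
[... 1040 characters left out ...]
6 75:21 78:17 81:16 84:19 87:15 90:72 93:91 96:34 99:22 102:19 105:18 108:21 111:18 114:22 117:18 120:21 123:21 126:21 129:17 132:114 135:119 138:120 141:120 144:109 147:33 150:22 153:22 156:22 159:21 162:22 165:22 168:29 171:33 174:36 177:33 180:22 183:22 186:22 189:33 192:35 195:35 198:27 201:21 204:23 207:19 210:21 213:36 216:65 219:144 222:216 225:220 228:217 231:197 234:166 237:166 240:171 243:168 246:166 249:168 252:171 255:170 258:171 261:167 264:168 267:166 270:172 273:171 276:171 279:172 282:158 285:37 288:36 291:25 294:25 297:71 300:92 303:103 306:103 309:108 312:58 315:28 318:21 321:105 324:119 327:120 330:123 333:121 336:118 339:116 342:122 345:124 348:126 351:120 354:122 357:120
```

Call:
send_rows(moves=[{"delta_pos":[0.008,0.02,0],"turn":0,"gripper":0.02},{"delta_pos":[0.0157,0.038,0],"turn":0,"gripper":0.02},{"delta_pos":[0.0157,0.038,0],"turn":0,"gripper":0.02},{"delta_pos":[0.0157,0.038,0],"turn":0,"gripper":0.02},{"delta_pos":[0.0157,0.038,0],"turn":0,"gripper":0.02},{"delta_pos":[0.0157,0.038,0],"turn":0,"gripper":0.02},{"delta_pos":[0.0157,0.038,0],"turn":0,"gripper":0.02},{"delta_pos":[0.0157,0.038,0],"turn":0,"gripper":0.02},{"delta_pos":[0.0157,0.038,0],"turn":0,"gripper":0.02},{"delta_pos":[0.0157,0.038,0],"turn":0,"gripper":0.02}])

```text
clock: 22.32
tcp_pos: [0.5161, 0.2778, 0.1766]
ee_rot: [0.0, 0.02, 1.0, 0.0]
ft_force: [1.3, 0.0, -4.4]
opening: 0.0368
finger_force: 61.0
```

Call:
send_rows(moves=[{"delta_pos":[0,0,0],"turn":0.064,"gripper":0.02},{"delta_pos":[0,0,0],"turn":0.064,"gripper":0.02},{"delta_pos":[0,0,0],"turn":0.064,"gripper":0.02},{"delta_pos":[0,0,0],"turn":0,"gripper":0.02},{"delta_pos":[0,0,0],"turn":0,"gripper":0.02},{"delta_pos":[0,0,0],"turn":0,"gripper":0.02},{"delta_pos":[0,0,0],"turn":0,"gripper":0.02},{"delta_pos":[0,0,0],"turn":0,"gripper":0.02},{"delta_pos":[0,0,0],"turn":0,"gripper":0.02},{"delta_pos":[0,0,0],"turn":0,"gripper":0.02}])

```text
clock: 23.15
tcp_pos: [0.5169, 0.2762, 0.1763]
ee_rot: [-0.0, 0.115, 0.993, 0.0]
ft_force: [-0.3, -0.7, -4.5]
opening: 0.0367
finger_force: 61.2
```

```bash
python3 - <<'E'
from h import *
s=env.observe();T=tool(s);print(T.round(4),s["q"].round(2),delta([.515,.2762,T[2,3]]),np.degrees(np.arctan2(T[1,1],T[0,1])))
E
```

```text
[[-9.735e-01  2.287e-01 -0.000e+00  5.169e-01]
 [ 2.287e-01  9.735e-01  1.000e-04  2.762e-01]
 [ 0.000e+00  1.000e-04 -1.000e+00  1.763e-01]
 [ 0.000e+00  0.000e+00  0.000e+00  1.000e+00]] [-0.93  0.34  0.45  1.83 -0.17  1.02  0.92] [ 1.80930654e-03 -4.51838612e-04  2.53861409e-08] 76.77684104954604
```

Call:
send_rows(moves=[{"delta_pos":[0.0015,0,0.006],"turn":0,"gripper":0.02},{"delta_pos":[0,0,0.008],"turn":0,"gripper":0.02},{"delta_pos":[0,0,0.006],"turn":0,"gripper":0.02},{"delta_pos":[0,0,0.004],"turn":0,"gripper":0.02},{"delta_pos":[0,0,0.002],"turn":0,"gripper":0.02},{"delta_pos":[0,0,0.002],"turn":0,"gripper":0.02},{"delta_pos":[0,0,0.002],"turn":0,"gripper":0.02},{"delta_pos":[0,0,0.001],"turn":0,"gripper":0.02},{"delta_pos":[0,0,0],"turn":0,"gripper":0.02},{"delta_pos":[0,0,0],"turn":0,"gripper":0.02}])

```text
clock: 23.98
tcp_pos: [0.5155, 0.2767, 0.1454]
ee_rot: [0.0, 0.115, 0.993, 0.0]
ft_force: [0.5, -0.7, -3.8]
opening: 0.0361
finger_force: 61.3
```

```bash
python3 - <<'E'
from h import *
s=env.observe();print(s["tcp_pos"].round(4),s["ft_force"].round(2),s["torque"].round(3))
E
```

```text
[0.5155 0.2767 0.1454] [ 0.47 -0.66 -3.75] [-0.031  0.002  0.005]
```

Call:
send_rows(moves=[{"delta_pos":[0,0,0.001],"turn":0,"gripper":0.02},{"delta_pos":[0,0,0.001],"turn":0,"gripper":0.02},{"delta_pos":[0,0,0.001],"turn":0,"gripper":0.02},{"delta_pos":[0,0,0.001],"turn":0,"gripper":0.02},{"delta_pos":[0,0,0.001],"turn":0,"gripper":0.02},{"delta_pos":[0,0,0.001],"turn":0,"gripper":0.02},{"delta_pos":[0,0,0.001],"turn":0,"gripper":0.02},{"delta_pos":[0,0,0],"turn":0,"gripper":0.02},{"delta_pos":[0,0,0],"turn":0,"gripper":0.02},{"delta_pos":[0,0,0],"turn":0,"gripper":0.02}])

```text
clock: 24.82
tcp_pos: [0.5152, 0.2764, 0.1379]
ee_rot: [-0.0, 0.115, 0.993, -0.0]
ft_force: [0.5, -1.1, -5.0]
opening: 0.0364
finger_force: 61.5
```

```bash
python3 - <<'E'
from h import *
s=env.observe();print(s["tcp_pos"].round(4),s["ft_force"].round(2),s["torque"].round(3))
E
```

```text
[0.5152 0.2764 0.1379] [ 0.52 -1.11 -5.03] [-0.312 -0.05   0.007]
```

Call:
send_rows(moves=[{"delta_pos":[0,0,0.003],"turn":0,"gripper":0.02},{"delta_pos":[0,0,0.003],"turn":0,"gripper":0.02},{"delta_pos":[0,0,0.003],"turn":0,"gripper":0.02},{"delta_pos":[0,0,0.003],"turn":0,"gripper":0.02},{"delta_pos":[0,0,0.003],"turn":0,"gripper":0.02},{"delta_pos":[0,0,0.0015],"turn":0,"gripper":0.02},{"delta_pos":[0,0,0.001],"turn":0,"gripper":0.02},{"delta_pos":[0,0,0.001],"turn":0,"gripper":0.02},{"delta_pos":[0,0,0.001],"turn":0,"gripper":0.02},{"delta_pos":[0,0,0],"turn":0,"gripper":0.02}])

```text
clock: 25.65
tcp_pos: [0.5153, 0.2765, 0.1199]
ee_rot: [-0.001, 0.115, 0.993, -0.0]
ft_force: [-3.6, -3.7, 4.5]
opening: 0.0367
finger_force: 62.3
```

```bash
python3 - <<'E'
from h import *
s=env.observe();print(s["tcp_pos"].round(4),s["ft_force"].round(2),s["torque"].round(3))
E
```

```text
[0.5153 0.2765 0.1199] [-3.65 -3.67  4.46] [-0.851  0.77   0.062]
```

Call:
send_rows(moves=[{"delta_pos":[0,0,0],"turn":0.05,"gripper":0.02},{"delta_pos":[0,0,0],"turn":0.05,"gripper":0.02},{"delta_pos":[0,0,0],"turn":0.05,"gripper":0.02},{"delta_pos":[0,0,0],"turn":0.05,"gripper":0.02},{"delta_pos":[0,0,0],"turn":0.05,"gripper":0.02},{"delta_pos":[0,0,0],"turn":0.05,"gripper":0.02},{"delta_pos":[0,0,0],"turn":0.05,"gripper":0.02},{"delta_pos":[0,0,0],"turn":0.05,"gripper":0.02},{"delta_pos":[0,0,0],"turn":0.05,"gripper":0.02},{"delta_pos":[0,0,0],"turn":0.05,"gripper":0.02}])

```text
clock: 26.48
tcp_pos: [0.5156, 0.2765, 0.1199]
ee_rot: [-0.0, 0.358, 0.934, 0.0]
ft_force: [-2.2, -3.4, 3.0]
opening: 0.0366
finger_force: 62.1
```

```bash
cat > st.py <<'E'
from h import *
s=env.observe();T=tool(s);print(s["tcp_pos"].round(4),s["ft_force"].round(1),s["torque"].round(3),"yaw",np.degrees(np.arctan2(T[1,1],T[0,1])).round(1),s["q"][6].round(2))
E
python3 st.py
```

```text
[0.5156 0.2765 0.1199] [-2.2 -3.4  3. ] [-0.879  0.574  0.101] yaw 48.0 0.5
```

Call:
send_rows(moves=[{"delta_pos":[0,0,0],"turn":0.03,"gripper":0.02},{"delta_pos":[0,0,0],"turn":0.03,"gripper":0.02},{"delta_pos":[0,0,0],"turn":0.03,"gripper":0.02},{"delta_pos":[0,0,0],"turn":0.03,"gripper":0.02},{"delta_pos":[0,0,0],"turn":0.03,"gripper":0.02},{"delta_pos":[0,0,0],"turn":0.03,"gripper":0.02},{"delta_pos":[0,0,0],"turn":0.03,"gripper":0.02},{"delta_pos":[0,0,0],"turn":0.03,"gripper":0.02},{"delta_pos":[0,0,0],"turn":0.03,"gripper":0.02},{"delta_pos":[0,0,0],"turn":0.03,"gripper":0.02}])

```text
clock: 27.32
tcp_pos: [0.5159, 0.2765, 0.12]
ee_rot: [0.0, 0.493, 0.87, 0.0]
ft_force: [-1.6, -3.8, 3.1]
opening: 0.0366
finger_force: 62.1
```

```bash
python3 st.py
```

```text
[0.5159 0.2765 0.12  ] [-1.6 -3.8  3.1] [-0.828  0.564  0.053] yaw 30.9 0.23
```

Call:
send_rows(moves=[{"delta_pos":[0,0,0],"turn":0.02,"gripper":0.02},{"delta_pos":[0,0,0],"turn":0.02,"gripper":0.02},{"delta_pos":[0,0,0],"turn":0.02,"gripper":0.02},{"delta_pos":[0,0,0],"turn":0.02,"gripper":0.02},{"delta_pos":[0,0,0],"turn":0.02,"gripper":0.02},{"delta_pos":[0,0,0],"turn":0.02,"gripper":0.02},{"delta_pos":[0,0,0],"turn":0.02,"gripper":0.02},{"delta_pos":[0,0,0],"turn":0.02,"gripper":0.02},{"delta_pos":[0,0,0],"turn":0.02,"gripper":0.02},{"delta_pos":[0,0,0],"turn":0.02,"gripper":0.02}])

```text
clock: 28.15
tcp_pos: [0.516, 0.2764, 0.1199]
ee_rot: [0.0, 0.578, 0.816, 0.0]
ft_force: [-2.9, -4.6, 5.5]
opening: 0.0365
finger_force: 62.2
```

```bash
python3 st.py
```

```text
[0.516  0.2764 0.1199] [-2.9 -4.6  5.5] [-1.061  0.677  0.072] yaw 19.4 0.05
```

Call:
send_rows(moves=[{"delta_pos":[0,0,0],"turn":0.02,"gripper":0.02},{"delta_pos":[0,0,0],"turn":0.02,"gripper":0.02},{"delta_pos":[0,0,0],"turn":0.02,"gripper":0.02},{"delta_pos":[0,0,0],"turn":0.02,"gripper":0.02},{"delta_pos":[0,0,0],"turn":0.02,"gripper":0.02},{"delta_pos":[0,0,0],"turn":0.02,"gripper":0.02},{"delta_pos":[0,0,0],"turn":0.02,"gripper":0.02},{"delta_pos":[0,0,0],"turn":0.02,"gripper":0.02},{"delta_pos":[0,0,0],"turn":0.02,"gripper":0.02},{"delta_pos":[0,0,0],"turn":0.02,"gripper":0.02}])

```text
clock: 28.98
tcp_pos: [0.5161, 0.2763, 0.12]
ee_rot: [0.0, 0.656, 0.754, 0.0]
ft_force: [-2.4, -4.4, 5.9]
opening: 0.0361
finger_force: 62.3
```

```bash
python3 st.py
```

```text
[0.5161 0.2763 0.12  ] [-2.4 -4.4  5.9] [-1.016  0.607  0.056] yaw 7.9 -0.13
```

Call:
send_rows(moves=[{"delta_pos":[0,0,0],"turn":0.02,"gripper":0.02},{"delta_pos":[0,0,0],"turn":0.02,"gripper":0.02},{"delta_pos":[0,0,0],"turn":0.02,"gripper":0.02},{"delta_pos":[0,0,0],"turn":0.02,"gripper":0.02},{"delta_pos":[0,0,0],"turn":0.02,"gripper":0.02},{"delta_pos":[0,0,0],"turn":0.02,"gripper":0.02},{"delta_pos":[0,0,0],"turn":0.02,"gripper":0.02},{"delta_pos":[0,0,0],"turn":0.02,"gripper":0.02},{"delta_pos":[0,0,0],"turn":0.02,"gripper":0.02},{"delta_pos":[0,0,0],"turn":0.02,"gripper":0.02}])

```text
clock: 29.82
tcp_pos: [0.5156, 0.2768, 0.1199]
ee_rot: [0.001, 0.726, 0.688, -0.0]
ft_force: [-2.9, -4.6, 7.4]
opening: 0.0365
finger_force: 62.9
```

```bash
python3 st.py; python3 - <<'E'
from h import *
a=cv2.imread("pics/top0.png");b=snapshot("top")[:,:,::-1].copy();cv2.imwrite("pics/t_w.png",b)
ga,gb=[cv2.cvtColor(x,6).astype(np.float32) for x in(a,b)]
# carriage plate lower edge: profile along column ~ 140 (plate left of spindle)
for c0,c1 in((131,136),(148,153)):
  print(ga[195:222,c0:c1].mean(1).round());print(gb[195:222,c0:c1].mean(1).round())
E
```

```text
[0.5156 0.2768 0.1199] [-2.9 -4.6  7.4] [-0.985  0.871  1.385] yaw -3.1 -0.3
[162. 151. 178. 175. 163. 176. 174. 175. 172. 174. 175. 172. 175. 163.
 140. 156. 173. 171. 165. 157. 153. 134. 141. 155. 159. 165. 168.]
[92. 93. 94. 93. 92. 94. 94. 92. 92. 94. 92. 93. 92. 92. 93. 93. 92. 93.
 91. 93. 93. 93. 91. 91. 91. 93. 91.]
[138. 133. 170. 156. 144. 179. 180. 180. 179. 179. 181. 181. 183. 176.
 144. 139. 175. 174. 177. 177. 169. 160. 161. 173. 180. 177. 177.]
[68. 66. 65. 63. 63. 61. 63. 64. 64. 68. 74. 77. 77. 78. 75. 70. 62. 62.
 62. 63. 68. 73. 76. 82. 86. 86. 87.]
```

Call:
send_rows(moves=[{"delta_pos":[0,0,0],"turn":0,"gripper":0.02},{"delta_pos":[0,0,0],"turn":-0.01,"gripper":0.02},{"delta_pos":[0,0,0],"turn":-0.01,"gripper":0.02},{"delta_pos":[0,0,0],"turn":0,"gripper":0.02},{"delta_pos":[0,0,0],"turn":0,"gripper":0.038},{"delta_pos":[0,0,0],"turn":0,"gripper":0.045},{"delta_pos":[0,0,0],"turn":0,"gripper":0.06},{"delta_pos":[0,0,0],"turn":0,"gripper":0.07},{"delta_pos":[0,0,0],"turn":0,"gripper":0.07},{"delta_pos":[0,0,0],"turn":0,"gripper":0.07}])

```text
clock: 30.7
tcp_pos: [0.5156, 0.2772, 0.1188]
ee_rot: [0.0, 0.721, 0.693, 0.0]
ft_force: [-0.1, 0.4, 0.3]
opening: 0.07
finger_force: 0.0
```

```bash
python3 st.py
```

```text
[0.5156 0.2772 0.1188] [-0.1  0.4  0.3] [-0.003 -0.005 -0.03 ] yaw -2.3 -0.28
```

Call:
send_rows(moves=[{"delta_pos":[0,0,-0.008],"turn":0,"gripper":0.07},{"delta_pos":[0,0,-0.015],"turn":0,"gripper":0.07},{"delta_pos":[0,0,-0.02],"turn":0,"gripper":0.07},{"delta_pos":[0,0,-0.02],"turn":0,"gripper":0.07},{"delta_pos":[0,0,-0.02],"turn":0,"gripper":0.07},{"delta_pos":[0,0,-0.02],"turn":0,"gripper":0.07},{"delta_pos":[-0.02,0,-0.01],"turn":0,"gripper":0.07},{"delta_pos":[-0.03,0,0],"turn":0,"gripper":0.07},{"delta_pos":[-0.03,0,0],"turn":0,"gripper":0.07},{"delta_pos":[-0.01,0,0],"turn":0,"gripper":0.07}])

```text
clock: 31.53
tcp_pos: [0.5124, 0.1808, 0.2328]
ee_rot: [0.001, 0.724, 0.69, -0.0]
ft_force: [-0.4, -1.7, -0.1]
opening: 0.0703
finger_force: 0.0
```

```bash
python3 st.py; python3 - <<'E'
from h import *
T=tool();im=snapshot("wrist")[:,:,::-1].copy();cv2.imwrite("pics/w_f.png",im);g=cv2.cvtColor(im,6).astype(float)
print("hub top px",proj("wrist",[.5155,.2765,.152],T),"rim px",[proj("wrist",[.5155+.0535*np.cos(t),.2765+.0535*np.sin(t),.110],T).round() for t in(0,1.57,3.14,4.71)])
b=cv2.imread("pics/s_piv.png");c=snapshot("side")[:,:,::-1].copy();cv2.imwrite("pics/s_f.png",c)
# hub top edge row and rim in the side view at predicted columns
gc=cv2.cvtColor(c,6)
p=proj("side",[.5155,.2765,.152]);q=proj("side",[.5155,.2765,.110]);print(p,q)
u=int(p[0])
for r in range(int(p[1])-14,int(q[1])+26,2):print(r," ".join("%3d"%v for v in gc[r,u-40:u+42:3]))
E
```

```text
[0.5124 0.1808 0.2328] [-0.4 -1.7 -0.1] [-0.06  -0.006  0.006] yaw -2.7 -0.28
hub top px [278.2358798   71.28131156] rim px [array([353.,  71.]), array([275., -11.]), array([204.,  78.]), array([282., 149.])]
[260.83421115 125.90728061] [261.55914515 138.83610635]
111  13 142 140 142 144 143 146 146 145 146  69  53 144 142 143 142 144 141 141 140 141 143 142 140 143 142 141 142
113  18 139 142 142 143 143 144 146 147 145 143  88 143 142 140 142 140 140 141 140 139 141 143 144 142 140 140 143
115  14 140 140 142 142 143 144 144 146 145 145 147 142 140 140 138 140 139 141 141 141 142 141 141 142 140 143 141
117  16 121 142 141 142 144 144 145 145 144 144 145 144 141 140 137 136 138 139 142 141 143 142 141 141 142 143 143
119  15  70 140 142 140 142 144 145 144 142 144 141 140 141 137 139 138 137 139 141 143 142 143 144 143 144 144 144
121  17  69 141 142 143 144 143 144 144 142 137 141 141 140 139 139 138 136 140 138 142 141 144 145 147 145 144 145
123  16  65 134 144 143 142 142 143 145 142 140 141 142 145 150 140 142 141 142 141 144 144 145 145 147 147 145 142
125  15  56 136 145 144
[... 1596 characters left out ...]
  98
153  98 124 127 161 182 184 183 182 163 159 125 181  70  68  88  77  52  92 102  96  91 107 152 169 185 187 124 118
155 181 183 183 183 162 175 168 169 164  91 119 186  95  41  57  50 102  85  96 140 182 168 168  98 186 187 185  98
157 165 188 173 159 160 117 139 122 100  90  97 165 127 113 156 106 104 104 117  98  99  99 128 129 181 181 182 129
159 158 103 102  98  96  92  98 101 111 134  99  97 103 103 107  96  95  96 108 175  99  96 183 185 169 167 185 185
161  94  91 130 125 186 186 159 183 186 171  99  96 101  88  91  93  89  94 103 185 123  96  98  98  99  98 185 183
163 185 184 185 185 186 184 171  99 125 101  99  98 102  91  94  93  99  95 104 169 100  97  97  98  98  98 156 166
```

```bash
python3 -c "
from workcell import job
print(job.hand_in())"
```

```text
the job is handed in; nothing more can be done
None
```

The handwheel is on the spindle, hub up and fully home, and the clamp is wound to its stop (torque rose from about 0.06 to 1.4 N m); I let go, backed the gripper away and handed the job in at about 32 s.

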